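Snug the adjustable wrench and nip up the manifold nut

TASK

The adjustable wrench has been laid loosely over the big brass nut on the manifold block. Roll its worm (the knurled wheel in the wrench's head) with light finger pressure until the jaw closes snugly on the nut with no play left, then turn the nut clockwise (seen from above) an eighth of a turn, 45 degrees, with the wrench. Do not turn the nut before the jaw is snug or with the fingers, leave the wrench sitting snug on the nut, let go, and leave the other things on the bench where they are.

Things in the scene. Friction and masses are not known exactly. Their poses are not given: they have to be found in the camera images.
- nut_top (a point): Centre of the top face of a brass hexagon nut, 30 mm across flats (34.6 over corners), 17 mm tall, on a vertical axis on a fixed aluminium block (180 x 120 mm, top 45 mm above the bench). Nut top 62 mm above the bench. x, y level and turning with the nut, z up.
- nut (a joint): Turn of the nut about its vertical axis, rad: 0 at the start, growing clockwise seen from above (wanted: 0.785). It turns against a steady friction of about 0.3 N m and stays where it is left.
- wrench: Loose steel adjustable wrench, 0.6 kg, flat on the block around the nut, up to 3.5 degrees askew (it squares up as the jaw closes). Origin: underside, at the nut's centre when snug; x points from the nut along the handle, z up; fixed jaw on the +y side, movable jaw on -y. Head 16 mm thick, x -16 to 68 mm. Its throat (x = 19 mm) bears on the nut when pushed along -x; pulled along +x it comes off.
- jaw_face (a point): Middle of the movable jaw's gripping face, half-way up the 16 mm thick jaw; axes as the wrench's, +y towards the fixed jaw, whose face is at y = +15 mm in the wrench's frame. This face starts at y = -21 to -19 mm and is snug on the 30 mm nut at y = -15 mm. Only the worm moves it (0.8 mm per radian of worm); pushing on the jaw does not.
- worm: Dark knurled steel roller, 18 mm diameter, 20 mm long, in the window of the wrench's head, axis level along the wrench's y; origin at its centre, 44.5 mm from the nut axis towards the handle. Moving its top towards the nut closes the jaw, away opens it. Resists with 2.7 N at the rim; locks when the jaw is snug (the fingertip then skids); stays as left. More than 30 N of pressing damages it.
- worm_top (a point): Middle of the worm's top, 3.5 mm proud of the head, 64.5 mm above the bench; axes as the wrench's. Pressed with 6 to 12 N, a fingertip dragged over it along wrench -x rolls it, some 20 mm a stroke; lift, go back, repeat: 45 to 75 mm of rolling in all.
- handle (a point): Point in the handle, 200 mm from the nut axis, half-way up, 53 mm above the bench; axes as the wrench's. The handle is a flat straight bar 24 mm wide (along y), 12 mm thick, from 68 to 250 mm from the nut axis; the block ends at 120 mm, beyond it the handle is free, 47 mm over the bench. Grip it across from above or push its side.
- fitting: Bystander: round brass pipe fitting, 44 mm wide, 45 mm tall, origin under its middle. Not to be moved.
- tray: Bystander: grey open tray of small parts, 100 x 80 x 35 mm, origin under its middle. Not to be moved.
- pliers: Bystander: pliers lying flat, about 160 mm long and 67 mm wide, 16 mm tall, origin under the middle. Not to be moved.
Not all that is in view belongs to the job. Of the things shaped like the part that bears nut_top, the aluminium one is meant.

How it is judged:
On the way, in this order (a step that is already met when the one before it is completed fails the run):
1. the worm has closed the jaw snugly on the nut (less than 0.8 mm of play), the nut not yet turned (y of jaw_face in the frame of wrench above -0.0158 m and value of joint nut between -0.15 and 0.15 rad), for 0.3 s.
2. the nut has been turned clockwise by 35 degrees or more with the jaw still snug (y of jaw_face in the frame of wrench above -0.0158 m and value of joint nut above 0.61 rad), for 0.2 s.
At the end, for the whole second after the job is handed in: The nut stands 45 degrees (35 to 55) clockwise of its start, the wrench lies flat on the block around the nut, its jaw snug (less than 0.8 mm of play), at rest and let go (all of step 2 and value of joint nut below 0.96 rad and horizontal distance between wrench and nut_top below 0.006 m and z of wrench in the frame of nut_top below -0.01 m and angle between wrench's own z axis and vertical below 0.1 rad and linear speed of wrench below 0.01 m/s and contact force between the fingers and wrench below 0.1 N); the robot touches nothing.
It fails at once if the worm is pressed with more than 30 N (contact force between the fingers and worm above 30 N).
It fails at once if the nut is turned more than 12 degrees before the jaw is snug (value of joint nut above 0.21 rad and y of jaw_face in the frame of wrench below -0.0165 m).
It fails at once if the fingers press on the nut itself (contact force between the fingers and nut above 5 N).
It fails at once if the fitting, tray or pliers is moved by more than 30 mm (distance of any of fitting, tray, pliers from where it was at the start of the episode above 0.03 m).
It also fails if it takes over 72 s, if anything falls off the work surface, if the arm or the gripper's body presses on something with over 40 N, if the wrist force passes 120 N, or if a joint passes its speed limit or range.

ROBOT

A 7-joint arm with a two-finger parallel gripper is mounted at the origin on the work surface. World frame = base frame: x ahead of the robot, y to its left, z up, the work surface at z = 0. Lengths are in m, angles in rad, forces in N, time in s.
With the tool pointing down it reaches from about 0.425 to 0.95 m from the base axis. Payload 4.7 kg.
Tool frame: the origin (TCP) lies on the centre line of the jaws, within the pads' length; the fingertips stand 11 mm ahead of it and the grasp point (between the pads) lies 8 mm behind it; y points along the fingers, z is the direction in which the jaws open and shut, and the axes are right-handed (so a half turn about y gives the same grasp; the last joint's range is limited). The gripper opens to 87 mm and grips with 3 to 60 N. Pads are 19 mm wide; open, the fingers measure 117 mm over their backs; the gripper's body (75 mm by 190 mm) begins 51 mm behind the grasp point.
Start: joints at [-1.317, 0.469, -0.049, 1.532, 0.024, 1.141, -0.082], TCP at [0.188, 0.648, 0.234] pointing down, gripper open.
Joint ranges: [-2.59, 2.59], [-0.33, 1.99], [-1.39, 1.29], [0.1, 2.45], [-1.04, 4.18], [0.21, 1.99], [-2.66, 2.66]. Speed limits (rad/s): [2.57, 2.57, 3.14, 3.14, 3.14, 3.14, 3.14].

INTERFACE

Orientations are given as a unit quaternion [x, y, z, w].
In Python, from rig import ctrl gives the robot as it stands.
- The arm moves only by the tool apply_moves, never from a script. Its argument "commands" is a list of rows, each a list of 7 numbers: the shift along the tool's x, y, z in m, then the turn, a rotation vector about the tool's x, y, z in degrees, then the closure, from 0 (fully open) to 1 (shut). A call has 1 to 8 rows; each row shifts and turns the commanded pose from where the row before left it, along the tool's axes as they then stand; what a row does not reach is not made up. A row lasts 1/10 s, in which the tool goes at most 50 mm and 8.59 degrees, less where a joint would pass 70% of its speed; a pose out of reach is approached as far as the arm can. A call with a gripper value outside its range is refused whole. The fingers move at their own pace and stop on an object; "squeeze" is the grip in N (left out, the last holds). Time passes only in rows, so rows that do not move let the fingers close. It gives the time, the measured TCP pose, the force and the opening at its end, in the units of the state.
- ctrl.read_state(): the state, without advancing time (a new reading comes with each control period).
- ctrl.get_image(name): name is "side" or "top"; returns a dict with "pixels" (384x512x3 uint8, blue, green, red), "depth" (384x512 float32, m along the optical axis (not along the pixel's ray), 0 where there is no reading), "intrinsics" (3x3 intrinsics, pixels), "R" (3x3) and "t" (3): a world point X has camera coordinates R X + t. Camera axes: x right, y down, z forward; pixel columns grow to the right and rows downward; lengths in m; the calibration is good to about 2 mm. A picture is of the moment at which its call begins.
- ctrl.finish_job(): hands the job in, once; it reports no verdict.
The state is a dict: "clock": time; "qpos": joint angles; "joint_vel": joint speeds; "tau": joint torques, N m; "tcp_pos": TCP position; "tool_rot": TCP orientation; "contact_force": force on the tool from outside, world axes, zero at the start; "torque": the same for the moment, N m; "grip_width": finger opening in m.
Only numpy, scipy, OpenCV 4.12 (cv2) and the standard library are available. Lean on these libraries where they do the work, as an engineer would, in place of code of your own. Each camera call takes 0.05 s, during which the arm holds its last target.

## Working session

There is one attempt and no reset: what is moved stays moved. The work goes in short steps, Python scripts to look and compute and a tool call to move; the robot and the scene stay as the last step left them, time stands still between calls to the robot, and variables do not carry over. Pictures are saved under pics/ and viewed, and the job is handed in when it is done.

Besides the shell and the picture viewer there is one more tool, called after ">>>" as a command line: name --pt "numbers of a row" for each row, then --argument value for the rest. apply_moves: Moves the arm, as the interface text tells. Its arguments: {"type":"object","properties":{"commands":{"type":"array"},"squeeze":{"type":"number"}},"required":["commands"]}

```bash
mkdir -p pics; ls; python3 - <<'E'
from rig import ctrl
import cv2,numpy as np
s=ctrl.read_state()
for k,v in s.items(): print(k,np.round(v,4))
for n in("side","top"):
    d=ctrl.get_image(n); cv2.imwrite(f"pics/{n}0.png",d["pixels"]); np.savez(f"{n}0.npz",**d)
    print(n,d["intrinsics"].tolist(),np.round(d["R"],4).tolist(),d["t"])
E
```

```text
pics
clock 0.0
qpos [-1.3169  0.4694 -0.0486  1.5337  0.0241  1.141  -0.0823]
joint_vel [ 0.0011  0.0012 -0.001  -0.0012  0.0001  0.0005  0.0011]
tau [-1.00000e-04 -5.07976e+01 -8.07000e-02 -2.36151e+01 -6.13000e-02
  3.81000e-02  2.00000e-04]
tcp_pos [0.1882 0.6476 0.2325]
tool_rot [ 0.7008 -0.0997  0.0996 -0.6993]
contact_force [-0.1393 -0.4172  0.348 ]
torque [-0.0059 -0.0046  0.017 ]
grip_width 0.087
side [[467.92087756807905, 0.0, 253.14955054374278], [0.0, 467.92087756807905, 183.71109467501208], [0.0, 0.0, 1.0]] [[0.815, -0.5795, -0.0054], [-0.3531, -0.4891, -0.7975], [0.4595, 0.6519, -0.6032]] [-0.317126    0.22873587  1.17435458]
top [[371.24514012827814, 0.0, 254.28486951921744], [0.0, 371.24514012827814, 194.21285796973825], [0.0, 0.0, 1.0]] [[-0.1172, -0.9931, -0.0016], [-0.9716, 0.115, -0.2068], [0.2055, -0.0227, -0.9784]] [0.08314993 0.43474592 0.92838637]
```

View pics/side0.png

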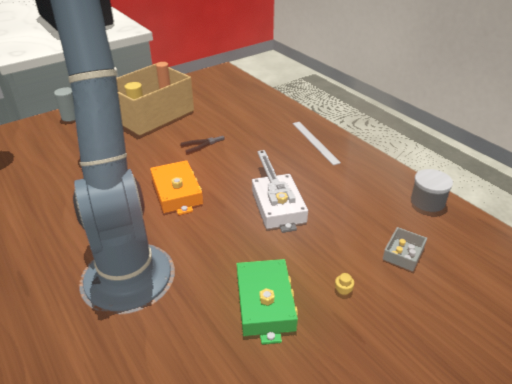

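View pics/top0.png

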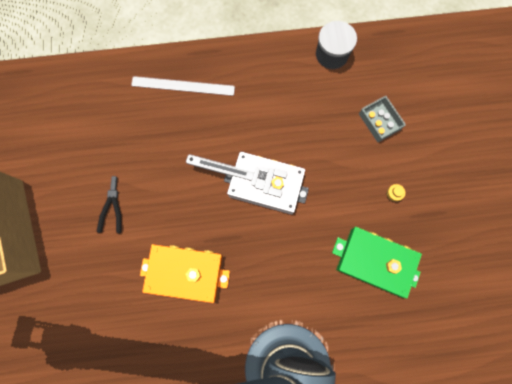

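The side view shows the aluminium block at about (280,200), with the wrench handle running up-left to (265,155). In the top view the nut is at about (278,183), the worm at about (262,175), and the handle end is near (190,160). I'll zoom in on both.

```bash
python3 - <<'E'
import cv2,numpy as np
a=np.load("top0.npz")["pixels"][140:225,175:320]; b=np.load("side0.npz")["pixels"][140:240,235:320]
cv2.imwrite("pics/topz.png",cv2.resize(a,None,fx=5.5,fy=5.5,interpolation=cv2.INTER_CUBIC))
cv2.imwrite("pics/sidez.png",cv2.resize(b,None,fx=6,fy=6,interpolation=cv2.INTER_CUBIC))
E
```

```text
(no output)
```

View pics/topz.png

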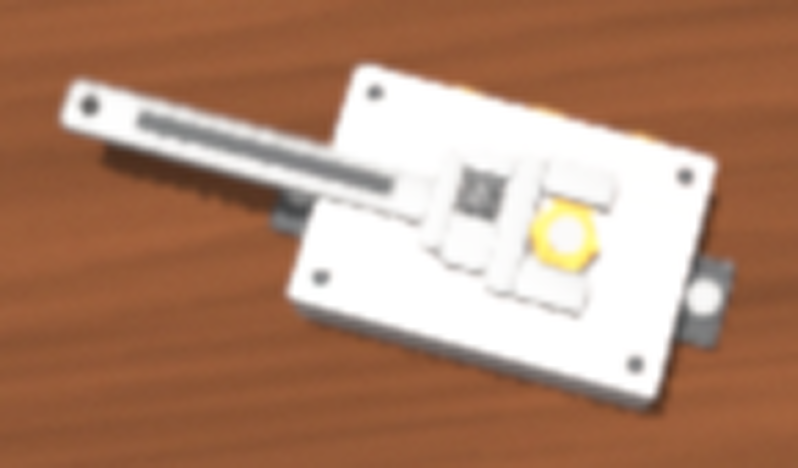

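View pics/sidez.png

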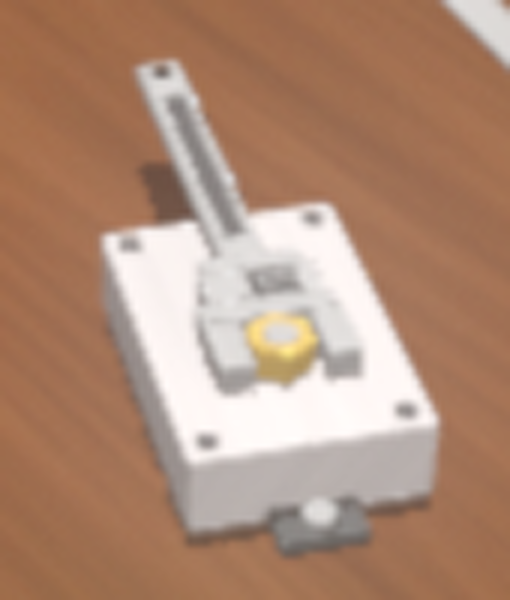

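```bash
cat > h.py <<'E'
import numpy as np,cv2
def ray(d,uv,z):
    K,R,t=d["intrinsics"],d["R"],d["t"]
    c=-R.T@t; v=R.T@np.linalg.inv(K)@np.array([uv[0],uv[1],1.]); return c+v*(z-c[2])/v[2]
def proj(d,X):
    p=d["intrinsics"]@(d["R"]@np.array(X)+d["t"]); return p[:2]/p[2]
def blobs(m,off,mn=2):
    n,l,s,c=cv2.connectedComponentsWithStats(m.astype(np.uint8))
    return [(s[i,4],c[i]+np.array(off),s[i,:4]) for i in range(1,n) if s[i,4]>=mn]
E
python3 - <<'E'
from h import *
d=dict(np.load("top0.npz"))
s=dict(np.load("side0.npz"))
for n,dd,(r0,r1,c0,c1) in(("top",d,(140,225,175,320)),("side",s,(140,240,235,320))):
    p=dd["pixels"][r0:r1,c0:c1].astype(int)
    hsv=cv2.cvtColor(dd["pixels"],cv2.COLOR_BGR2HSV)[r0:r1,c0:c1].astype(int)
    gold=(hsv[...,1]>90)&(hsv[...,0]>18)&(hsv[...,0]<35)&(hsv[...,2]>170)
    grey=(hsv[...,1]<45)&(hsv[...,2]<(170 if n=="top" else 150))
    for nm,m,z in(("gold",gold,.062),("grey",grey,.059)):
        for a,c,bb in blobs(m,(c0,r0),3):
            print(n,nm,a,np.round(c,1),bb, np.round(ray(dd,c,z),4), dd["depth"][int(c[1]),int(c[0])])
E
```

```text
top gold 67 [277.1 182.7] [96 36 13 13] [ 0.4615 -0.0304  0.062 ] 0.9616112
top grey 4 [242.5 156.5] [67 16  2  2] [0.5435 0.0508 0.059 ] 0.99916434
top grey 8 [190.9 158.9] [15 18  3  3] [0.553  0.1869 0.059 ] 0.98167175
top grey 140 [222.8 167.4] [25 21 46 14] [0.52   0.1055 0.059 ] 0.97701526
top grey 13 [200.  166.6] [19 25 13  4] [0.5291 0.1648 0.059 ] 0.98247194
top grey 6 [210.5 169.5] [33 29  6  2] [0.518  0.1381 0.059 ] 0.9791917
top grey 3 [216. 171.] [40 31  3  1] [0.5122 0.1242 0.059 ] 0.9791179
top grey 49 [261.9 175.1] [83 31  9  9] [0.4871 0.006  0.059 ] 0.96622974
top grey 4 [299.5 171.5] [124  31   2   2] [ 0.4851 -0.0929  0.059 ] 0.9896158
top grey 3 [220. 172.] [44 32  3  1] [0.5083 0.1141 0.059 ] 0.9778378
top grey 50 [227.6 177.5] [48 33  9 10] [0.4913 0.0957 0.059 ] 1.0231326
top grey 86 [302.3 194.5] [122  45  11  18] [ 0.4233 -0.0912  0.059 ] 1.0077927
top grey 122 [261.3 204.4] [54 55 66 19] [0.41   0.0172 0.059 ] 0.9889016
top grey 4 [290.  205.8] [114  65   3   2] [ 0.3978 -0.0557  0.059 ] 0.9691519
side gold 66 [281.7 198.2] [41 53 12 10] [ 0.4556 -0.0456  0.062 ] 1.3174316
side grey 3 [261.7 151.7] [26 11  2  2] [0.5538 0.1835 0.059 ] 1.514449
side grey 46 [268.3 166.7] [28 17 11 22] [0.5204 0.1035 0.059 ] 1.4484797
side grey 3 [266.7 175.7] [31 35  2  2] [0.4881 0.0685 0.059 ] 1.5136839
side grey 19 [255.5 198.4] [18 52  6 15] [ 3.975e-01 -1.000e-04  5.900e-02] 1.4176818
side grey 5 [259.6 210. ] [24 68  2  5] [ 0.3771 -0.0479  0.059 ] 1.3749332
side grey 90 [287.6 227.4] [44 83 18  9] [ 0.3952 -0.1475  0.059 ] 1.296775
side grey 3 [300. 223.] [64 83  3  1] [ 0.4326 -0.1533  0.059 ] 1.3223065
side grey 3 [276. 227.] [40 87  3  1] [ 0.3715 -0.1286  0.059 ] 1.3108889
side grey 3 [269. 228.] [33 88  3  1] [ 0.3543 -0.121   0.059 ] 1.3069565
```

```bash
python3 - <<'E'
from h import *
for n,(r0,r1,c0,c1) in(("top",(163,195,240,295)),("side",(175,206,262,300))):
    d=dict(np.load(n+"0.npz")); K,R,t=d["intrinsics"],d["R"],d["t"]
    print(n,"cam",-R.T@t)
    u,v=np.meshgrid(np.arange(c0,c1),np.arange(r0,r1))
    P=np.stack([u,v,np.ones_like(u)],-1)@np.linalg.inv(K).T*d["depth"][r0:r1,c0:c1,None]
    W=(P-t)@R
    print("    "+"".join(f"{c:3d}"[-3:] for c in range(c0,c1)))
    for i in range(r1-r0): print(r0+i,"".join(f"{int(round(z*1000)):3d}" for z in W[i,:,2]))
E
```

```text
top cam [0.24133441 0.0536115  0.99834998]
    240241242243244245246247248249250251252253254255256257258259260261262263264265266267268269270271272273274275276277278279280281282283284285286287288289290291292293294
163  43 44 46 44 45 42 46 43 42 43 44 45 44 44 46 46 44 43 45 46 44 45 44 46 46 46 45 41 42 46 43 41 41 45 43 47 46 47 45 46 42 39 -1 -2 -4 -2 -2  0 -1 -4 -1  0  1 -1  2
164  47 44 44 47 44 43 44 46 43 43 42 42 40 44 46 42 43 41 44 42 42 45 41 42 45 46 46 44 45 43 40 44 45 41 40 44 43 44 43 42 44 47 41 44 44 42 -4 -3  3  0 -1 -2 -2 -1 -1
165  47 42 40 43 43 44 44 48 45 42 43 44 42 43 43 44 47 44 42 42 40 42 45 43 38 45 46 45 44 43 48 47 46 46 42 44 43 41 45 46 43 43 44 48 46 44 46 46 42 45 36 31 -2 -1  1
166  45 44 46 43 45 44 43 46 41 43 45 44 44 46 43 43 45 44 46 46 44 44 44 48 46 44 41 43 47 43 47 44 46 43 46 43 43 42 45 45 45 43 46 42 45 42 43 43 42 44 43 42 41 42 34
167  44 46 43 46 47 42 45 44 43 41 46 40 44 42 45 44 57 59 43 47 45 61 60 60 44 43 45 44 42 44 40 43 44 42 43 47 43 45 44 44 46 41 43 43 43 44 43 44 43 45 47 45 43 43 40
168  43998 46 44 42 47 44 44 45 43 43
[... 7707 characters left out ...]
 47 44 41 47 46 48 60 61 56 61 61 61 60 49 55 57 58 54 54 56 52 54 50 44 52 54 54 51 54 50 51 45 47 45 45
201  45 47 46 45 44 44 47 44 47 56 60 59 60 59 54 55 50 51 50 51 53 53 51 50 46 44 43 43 48 50 49 47 47 48 43 47 44 43
202  43 50 46 46 45 41 45 43 44 54 55 52 53 54 54 53 50 45 48 49 47 47 46 46 43 43 42 41 44 40 47 45 45 42 43 40 46 46
203  46 47 47 45 45 45 46 45 47 49 52 51 51 51 49 47 44 47 43 45 44 47 46 42 46 44 45 48 49 43 47 46 44 44 46 44 45 44
204  42 43 44 43 45 45 44 45889 43 48 49 50 46 46 43 45 44 44 43 46 40 46 47 46 45 45 44 43 45 46 44 46 43 42 44 47 42
205  43 49 46 47 45 44 45 45 43 46 44 43 49 43 45 45 44 45 44 45 49 43 41 44 44 41 43 44 45 43 41 43 45 45 46 43 45 46
```

```bash
cat >> h.py <<'E'
def cloud(d):
    K,R,t=d["intrinsics"],d["R"],d["t"]; H,Wd=d["depth"].shape
    u,v=np.meshgrid(np.arange(Wd),np.arange(H))
    # ray-plane at nominal heights is better laterally; here depth only
    return (np.stack([u,v,np.ones_like(u)],-1)@np.linalg.inv(K).T*d["depth"][...,None]-t)@R
def handle_line(d,nut):
    W=cloud(d); m=(W[...,2]>.050)&(W[...,2]<.068)&(d["depth"]>0)
    r=np.hypot(W[...,0]-nut[0],W[...,1]-nut[1]); m&=(r>.075)&(r<.26)&(W[...,1]>nut[1])
    n,l,s,c=cv2.connectedComponentsWithStats(m.astype(np.uint8)); i=1+np.argmax(s[1:,4]); 
    vv,uu=np.nonzero(l==i)
    P=np.array([ray(d,(a,b),.059)[:2] for a,b in zip(uu,vv)])
    vx,vy,x0,y0=cv2.fitLine(P.astype(np.float32),cv2.DIST_HUBER,0,1e-4,1e-4).ravel()
    h=np.array([vx,vy]); h*=np.sign(h[1]); p=np.array([x0,y0]); q=np.array([-h[1],h[0]])
    pr=(P-p)@q
    return p,h,np.degrees(np.arctan2(h[1],h[0])),len(P),np.percentile(pr,[2,98]),((P-nut[:2])@h).max(), (p-nut[:2])@q
E
python3 - <<'E'
from h import *
for n,nu,wu in(("top",(277.7,182.6),(262.4,175.3)),("side",(282,195.7),(280.5,185.8))):
    d=dict(np.load(n+"0.npz"))
    N=ray(d,nu,.062); W=ray(d,wu,.0640)
    p,h,a,k,w,L,off=handle_line(d,N)
    q=np.array([-h[1],h[0]])
    print(n,"nut",N.round(4),"worm",W.round(4),"ang",a,k,"width",w,"end",L,"handle line offset y",off,"worm in wrench",(W-N)[:2]@h,(W-N)[:2]@q)
    # block corners
    C=cloud(d); m=((abs(C[...,2]-.045)<.008)&(np.hypot(C[...,0]-N[0],C[...,1]-N[1])<.16)).astype(np.uint8)
    m=cv2.morphologyEx(m,cv2.MORPH_OPEN,np.ones((3,3)))
    vv,uu=np.nonzero(m); P=np.array([ray(d,x,.045)[:2] for x in zip(uu,vv)]).astype(np.float32)
    print(cv2.minAreaRect(P*1000))
E
```

```text
top nut [ 0.4615 -0.032   0.062 ] worm [0.4851 0.0051 0.064 ] ang 67.61843 594 width [-0.01185599  0.01179981] end 0.24706319597808682 handle line offset y 0.0006166107462786302 worm in wrench 0.04332312297601821 -0.007655850148727096
((472.1317443847656, -3.9303512573242188), (179.2484130859375, 120.63841247558594), 67.70367431640625)
side nut [ 0.4633 -0.0373  0.062 ] worm [ 0.4867 -0.0005  0.064 ] ang 67.51155 261 width [-0.01208108  0.01206071] end 0.248725581930364 handle line offset y 0.0016866216523486125 worm in wrench 0.04301642568126944 -0.007537832783813679
((472.0990905761719, -10.309295654296875), (185.82212829589844, 120.15596008300781), 67.5641860961914)
```

```bash
cat >> h.py <<'E'
from scipy.spatial.transform import Rotation as Ro
NUT=np.array([.462,-.034]); A0=67.6
def tool(s): return Ro.from_quat(s["tool_rot"]).as_matrix()
def rel(s,target,zdir=None):
    """tool-axis shift to world target; and turn about tool y (deg) to bring tool z to angle zdir deg"""
    R=tool(s); o=R.T@(np.array(target)-s["tcp_pos"])
    ang=np.degrees(np.arctan2(R[1,2],R[0,2])); print("shift tool mm",(o*1000).round(1),"tool z angle",ang.round(1), "x angle",np.degrees(np.arctan2(R[1,0],R[0,0])).round(1),"tilt",R[2].round(4))
    if zdir is not None: print("turn about tool y (down) deg: ",-(zdir-ang), "mod180", (-(zdir-ang)+90)%180-90)
    return o
E
python3 - <<'E'
from h import *
from rig import ctrl
s=ctrl.read_state(); print(tool(s).round(3))
h=np.array([np.cos(np.radians(A0)),np.sin(np.radians(A0))]);q=np.array([-h[1],h[0]])
w=NUT+.0445*h-.0076*q; print("worm",w)
rel(s,[*(w+.008*h),.12],A0)
E
```

```text
[[ 0.96  -0.     0.279]
 [-0.279 -0.002  0.96 ]
 [ 0.    -1.    -0.002]]
worm [0.48598418 0.00424616]
shift tool mm [ 466.4  113.5 -526.7] tool z angle 73.8 x angle -16.2 tilt [ 0.     -1.     -0.0017]
turn about tool y (down) deg:  6.196336241876793 mod180 6.196336241876793
```

>>> apply_moves --pt "0.04 0 -0.02 0 0 0 1" --pt "0.04 0 -0.02 0 0 0 1" --pt "0.04 0 -0.02 0 0 0 1" --pt "0.04 0 -0.02 0 0 0 1" --pt "0.04 0 -0.02 0 0 0 1" --pt "0.04 0 -0.02 0 0 0 1" --pt "0.04 0 -0.02 0 0 0 1" --pt "0.04 0 -0.02 0 0 0 1" --squeeze 20

```text
clock: 0.9
tcp_pos: [0.4519, 0.4037, 0.2332]
tool_rot: [0.7, -0.1, 0.099, -0.7]
contact_force: [0.5, 0.6, 0.9]
grip_width: 0.0307
```

>>> apply_moves --pt "0.018 0.005 -0.045 0 0 0 1" --pt "0.018 0.005 -0.045 0 0 0 1" --pt "0.018 0.005 -0.045 0 0 0 1" --pt "0.018 0.005 -0.045 0 0 0 1" --pt "0.018 0.005 -0.045 0 0 0 1" --pt "0.018 0.005 -0.045 0 0 0 1" --pt "0.018 0.005 -0.045 0 0 0 1" --pt "0.018 0.005 -0.045 0 6.2 0 1"

```text
clock: 1.7
tcp_pos: [0.4884, 0.0175, 0.1933]
tool_rot: [-0.693, 0.138, -0.138, 0.694]
contact_force: [1.4, 1.3, 0.2]
grip_width: 0.0004
```

```bash
cat > look.py <<'E'
import sys
from h import *
from rig import ctrl
tag=sys.argv[1]
for n,(r0,r1,c0,c1),f in(("top",(130,230,175,325),5),("side",(130,240,225,325),5)):
    d=ctrl.get_image(n); np.savez(f"{n}_{tag}.npz",**d)
    cv2.imwrite(f"pics/{n}_{tag}.png",cv2.resize(d["pixels"][r0:r1,c0:c1],None,fx=f,fy=f,interpolation=cv2.INTER_CUBIC))
s=ctrl.read_state(); print(s["clock"],s["tcp_pos"].round(4),s["contact_force"].round(2),s["grip_width"])
h=np.array([np.cos(np.radians(A0)),np.sin(np.radians(A0))]);q=np.array([-h[1],h[0]])
w=NUT+.0445*h-.0076*q
rel(s,[*(w+.008*h),.095],A0)
E
python3 look.py a
```

```text
1.8 [0.4882 0.0118 0.193 ] [ 0.66 -0.49  0.55] 0.00022775981222910378
shift tool mm [ 0.8 98.   0.6] tool z angle 66.8 x angle -23.2 tilt [ 1.0e-04 -1.0e+00 -3.5e-03]
turn about tool y (down) deg:  -0.7636206247282047 mod180 -0.7636206247282047
```

>>> apply_moves --pt "0 0.033 0 0 -0.8 0 1" --pt "0 0.033 0 0 0 0 1" --pt "0 0.032 0 0 0 0 1" --pt "0 0 0 0 0 0 1"

```text
clock: 2.2
tcp_pos: [0.4854, 0.0196, 0.0921]
tool_rot: [0.696, -0.135, 0.129, -0.694]
contact_force: [-0.8, -0.4, 0.4]
grip_width: 0.0003
```

```bash
python3 look.py b
```

```text
2.3 [0.4887 0.0196 0.0956] [-0.06 -0.54  0.94] 0.000279993863618216
shift tool mm [ 3.2  0.6 -7.3] tool z angle 68.4 x angle -21.6 tilt [-1.e-03 -1.e+00 -5.e-04]
turn about tool y (down) deg:  0.8242280210730542 mod180 0.8242280210730542
```

View pics/side_b.png

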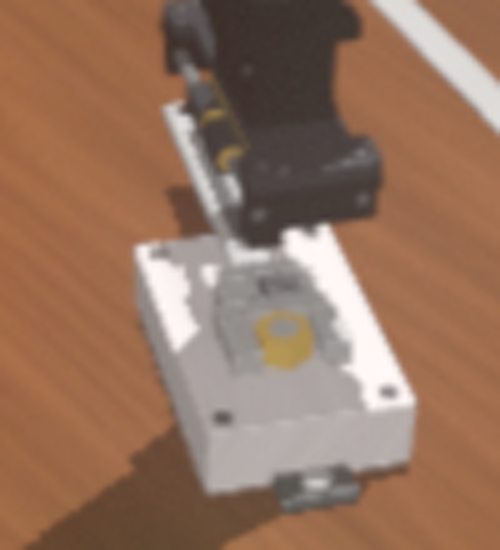

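View pics/top_b.png

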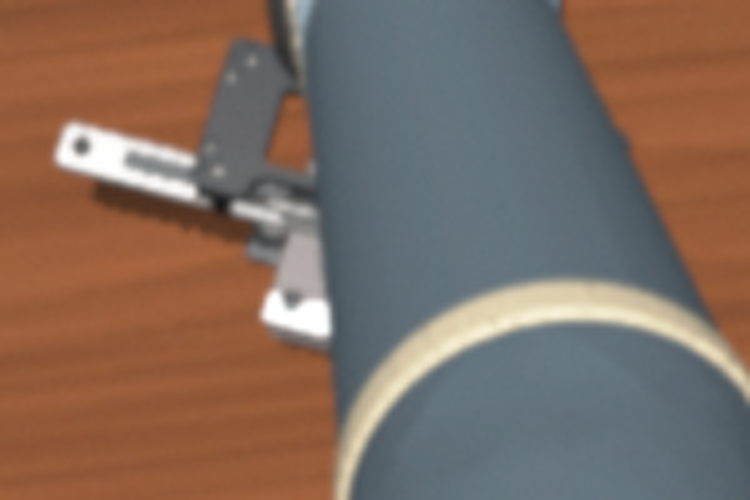

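```bash
python3 - <<'E'
from h import *
from rig import ctrl
L=[];Q=[]
for i in range(12):
    ctrl.get_image("side"); s=ctrl.read_state(); L.append([*s["tcp_pos"],*s["contact_force"],np.degrees(np.arctan2(tool(s)[1,2],tool(s)[0,2]))]); Q.append(s["qpos"])
L=np.array(L); print(L.mean(0).round(4),L.std(0).round(4)); print(np.std(Q,0), s["clock"])
d=dict(np.load("side_b.npz")); m=L.mean(0)
print("tip px",proj(d,[m[0],m[1],m[2]-.011]),"worm px",proj(d,[.486,.0042,.0645]), "nut",proj(d,[.462,-.034,.062]))
E
```

```text
[ 4.89500e-01  1.96000e-02  9.65000e-02 -2.36000e-02 -6.94000e-02
  3.94800e-01  6.84053e+01] [4.000e-04 1.000e-04 5.000e-04 5.154e-01 4.406e-01 4.931e-01 6.900e-03]
[0.00014884 0.00067493 0.00011072 0.00069888 0.0001212  0.00035373
 0.00011083] 2.9
tip px [277.21562776 176.20191367] worm px [279.3268707  184.95994085] nut [280.91907708 195.27144551]
```

```bash
python3 - <<'E'
from h import *
d=dict(np.load("side_b.npz")); a=np.radians(68.4); h=np.array([np.cos(a),np.sin(a)]);q=np.array([-h[1],h[0]])
im=d["pixels"]; r0,r1,c0,c1=150,205,255,310; f=10
z=cv2.resize(im[r0:r1,c0:c1],None,fx=f,fy=f,interpolation=cv2.INTER_CUBIC)
z=cv2.convertScaleAbs(z,alpha=1.6,beta=20)
def pt(X,col):
    p=(proj(d,X)-[c0,r0]+.5)*f; cv2.circle(z,tuple(int(v) for v in p),3,col,-1)
m=np.array([.4895,.0196])
for sx in(-1,1):
    for sy in(-1,1): pt([*(m+sx*.015*h+sy*.0095*q),.0855],(0,0,255))
pt([.486,.0042,.0645],(0,255,0)); pt([.462,-.034,.062],(255,0,0))
cv2.imwrite("pics/sz_b.png",z)
E
```

```text
(no output)
```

View pics/sz_b.png

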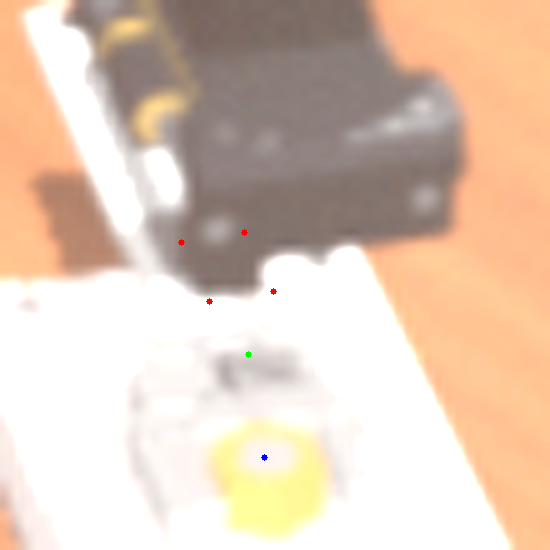

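```bash
python3 - <<'E'
from h import *
d=dict(np.load("side_b.npz")); C=cloud(d); a=np.radians(68.4); h=np.array([np.cos(a),np.sin(a)]);q=np.array([-h[1],h[0]])
m=np.array([.4895,.0196])
for r in range(168,184):
    print(r,[tuple(int(round(x)) for x in (1000*((C[r,c,:2]-m)@h),1000*((C[r,c,:2]-m)@q),1000*C[r,c,2])) for c in range(270,284)])
E
```

```text
168 [(79, 0, 61), (80, -4, 59), (75, -6, 62), (9, 11, 110), (-89, 37, 182), (-96, 36, 186), (-95, 33, 185), (-97, 31, 186), (-92, 27, 182), (-94, 25, 183), (-94, 22, 183), (-91, 19, 180), (-100, 19, 186), (-94, 14, 181)]
169 [(79, 0, 57), (74, -2, 60), (77, -6, 57), (6, 12, 109), (-91, 38, 180), (-92, 35, 180), (-93, 33, 180), (-94, 30, 181), (-96, 28, 182), (-92, 24, 178), (-94, 22, 179), (-97, 20, 181), (-92, 16, 177), (-95, 14, 179)]
170 [(71, 2, 59), (75, -3, 55), (68, -4, 60), (6, 12, 106), (-90, 37, 176), (-93, 35, 178), (-94, 33, 178), (-97, 31, 180), (-92, 27, 176), (-95, 25, 178), (-95, 22, 177), (-89, 18, 172), (-88, 14, 170), (-87, 11, 169)]
171 [(63, 4, 61), (66, 0, 59), (67, -4, 57), (8, 11, 100), (-89, 37, 172), (-91, 35, 173), (-84, 30, 167), (-85, 28, 168), (-90, 26, 171), (-87, 23, 168), (-91, 21, 171), (-88, 17, 168), (-91, 15, 170), (-87, 12, 167)]
172 [(56, 6, 62), (59, 2, 60), (60, -2, 59), (7, 11, 98), (-92, 38, 171), (-88, 34, 168), (-87, 31, 167), (-87, 28, 166), (-90, 26, 168), (-84, 21, 162), (-90, 20, 166), (-87, 17, 164), (-86, 14, 163), (-86, 11, 162)]
17
[... 1550 characters left out ...]
, (17, -2, 59), (17, -5, 58), (15, -7, 60), (29, -15, 48), (33, -19, 44), (32, -22, 44), (35, -26, 42), (27, -27, 47)]
181 [(35, 11, 45), (21, 12, 55), (14, 11, 60), (16, 8, 58), (18, 4, 56), (12, 3, 60), (9, 1, 62), (14, -4, 57), (15, -8, 56), (25, -14, 47), (28, -18, 45), (27, -21, 45), (5, -17, 61), (9, -21, 58)]
182 [(28, 13, 47), (19, 13, 53), (11, 12, 58), (10, 9, 59), (9, 6, 59), (9, 4, 59), (4, 2, 62), (8, -2, 58), (2, -4, 62), (2, -7, 61), (4, -10, 60), (5, -14, 58), (5, -17, 58), (3, -19, 59)]
183 [(9, 19, 58), (6, 17, 60), (4, 14, 60), (1, 12, 62), (3, 8, 60), (4, 5, 59), (3, 2, 59), (3, -1, 58), (0, -3, 60), (-3, -5, 62), (1, -10, 58), (-3, -11, 61), (-3, -14, 60), (-4, -17, 60)]
```

>>> apply_moves --pt "0.003 0 -0.0095 0 0.8 0 1" --pt "0 0.006 0 0 0 0 1" --pt "0 0.006 0 0 0 0 1" --pt "0 0.006 0 0 0 0 1" --pt "0 0 0 0 0 0 1" --pt "0 0 0 0 0 0 1"

```text
clock: 3.5
tcp_pos: [0.4879, 0.0096, 0.0771]
tool_rot: [0.694, -0.138, 0.137, -0.694]
contact_force: [-0.9, -0.0, 0.9]
grip_width: 0.0004
```

```bash
cat > st.py <<'E'
from h import *
from rig import ctrl
L=[]
for i in range(4):
    ctrl.get_image("side"); s=ctrl.read_state(); L.append([*s["tcp_pos"],*s["contact_force"],np.degrees(np.arctan2(tool(s)[1,2],tool(s)[0,2]))])
L=np.array(L); m=L.mean(0); a=np.radians(A0); h=np.array([np.cos(a),np.sin(a)]);q=np.array([-h[1],h[0]])
print(s["clock"].__round__(2),m.round(4),L.std(0).round(4)[2:6],"force h,q",m[3:5]@h,m[3:5]@q,"pos rel worm h,q mm",1000*((m[:2]-[.4859,.0028])@h),1000*((m[:2]-[.4859,.0028])@q))
E
python3 st.py
```

```text
3.7 [ 4.88200e-01  9.60000e-03  7.76000e-02  2.43000e-02  1.13000e-02
 -5.93000e-02  6.76074e+01] [1.000e-04 2.297e-01 2.432e-01 2.172e-01] force h,q 0.019685538730492357 -0.01816816075764678 pos rel worm h,q mm 7.136327604486919 0.4808695314055874
```

Nothing is touching yet, with the tip at about z 0.0666. I'll step down gently.

>>> apply_moves --pt "0 0.001 0 0 0 0 1" --pt "0 0.001 0 0 0 0 1" --pt "0 0 0 0 0 0 1"

```text
clock: 4.0
tcp_pos: [0.4882, 0.0096, 0.0758]
tool_rot: [-0.694, 0.137, -0.137, 0.694]
contact_force: [-0.9, -0.0, 2.5]
grip_width: 0.0005
```

```bash
python3 st.py
```

```text
4.2 [ 4.88200e-01  9.50000e-03  7.58000e-02 -4.94600e-01  1.85400e-01
  4.12180e+00  6.75967e+01] [0.     0.5155 0.5027 0.3584] force h,q -0.017036263914892005 0.5279476279532674 pos rel worm h,q mm 7.114517173100218 0.40491023522915126
```

>>> apply_moves --pt "0 0.0005 0 0 0 0 1" --pt "0 0 0 0 0 0 1"

```text
clock: 4.4
tcp_pos: [0.4883, 0.0095, 0.0756]
tool_rot: [-0.693, 0.137, -0.137, 0.694]
contact_force: [-2.5, -0.2, 7.9]
grip_width: 0.0002
```

```bash
python3 st.py
```

```text
4.6 [ 4.88300e-01  9.50000e-03  7.56000e-02 -1.94890e+00  2.98700e-01
  8.71440e+00  6.75941e+01] [0.     0.233  0.2873 0.3253] force h,q -0.46652709019528427 1.9156478321827748 pos rel worm h,q mm 7.134772968860038 0.35506893309046955
```

>>> apply_moves --pt "0 0 -0.0025 0 0 0 1" --pt "0 0 -0.0025 0 0 0 1" --pt "0 0 -0.0025 0 0 0 1" --pt "0 0 0 0 0 0 1"

```text
clock: 5.0
tcp_pos: [0.486, 0.0037, 0.0757]
tool_rot: [-0.693, 0.137, -0.138, 0.694]
contact_force: [-1.4, 2.5, 7.2]
grip_width: 0.0003
```

```bash
python3 st.py
```

```text
5.2 [ 4.86000e-01  3.70000e-03  7.57000e-02 -1.15980e+00  2.75790e+00
  7.97150e+00  6.76345e+01] [0.     0.4597 0.3322 0.3639] force h,q 2.1078328907449304 2.1232482057087854 pos rel worm h,q mm 0.8497583062814161 0.29392460566563694
```

>>> apply_moves --pt "0 0 -0.0025 0 0 0 1" --pt "0 0 -0.0025 0 0 0 1" --pt "0 0 -0.0025 0 0 0 1" --pt "0 0 0 0 0 0 1"

```text
clock: 5.6
tcp_pos: [0.4825, -0.0048, 0.075]
tool_rot: [0.694, -0.137, 0.138, -0.694]
contact_force: [1.2, -0.1, 3.7]
grip_width: 0.0006
```

```bash
python3 st.py
```

```text
5.8 [ 4.82500e-01 -4.80000e-03  7.50000e-02  1.88900e-01  1.17000e-01
  3.61950e+00  6.75733e+01] [0.     0.7778 0.1608 0.321 ] force h,q 0.18021405883894104 -0.1300715818214519 pos rel worm h,q mm -8.292293740930473 0.2357801453632249
```

>>> apply_moves --pt "0 -0.006 0 0 0 0 1" --pt "0 0 0.01 0 0 0 1" --pt "0 0 0.01 0 0 0 1" --pt "0 0.003 0 0 0 0 1" --pt "0 0.0025 0 0 0 0 1" --pt "0 0 0 0 0 0 1" --pt "0 0 0 0 0 0 1"

```text
clock: 6.5
tcp_pos: [0.4899, 0.0144, 0.0754]
tool_rot: [-0.694, 0.137, -0.137, 0.694]
contact_force: [0.9, 1.1, 1.0]
grip_width: 0.0005
```

```bash
python3 st.py
```

```text
6.7 [4.89900e-01 1.41000e-02 7.55000e-02 3.31200e-01 1.20760e+00 1.47070e+00
 6.75897e+01] [0.     0.2712 0.1483 0.4666] force h,q 1.242693714226344 0.15394751804922924 pos rel worm h,q mm 11.985424412025422 0.5833354404955123
```

>>> apply_moves --pt "0 0 -0.003 0 0 0 1" --pt "0 0.0004 0 0 0 0 1" --pt "0 0 0 0 0 0 1" --pt "0 0 0 0 0 0 1"

```text
clock: 7.1
tcp_pos: [0.489, 0.011, 0.0755]
tool_rot: [-0.694, 0.137, -0.138, 0.694]
contact_force: [-0.9, 1.5, 5.3]
grip_width: 0.0003
```

```bash
python3 st.py
```

```text
7.3 [ 4.89000e-01  1.10000e-02  7.55000e-02 -8.03000e-01  1.05100e+00
  5.19140e+00  6.75765e+01] [0.     0.3084 0.3713 0.4239] force h,q 0.6656557737521164 1.1429308261662219 pos rel worm h,q mm 8.781178578953897 0.25655720149918376
```

>>> apply_moves --pt "0 0.0004 0 0 0 0 1" --pt "0 0 -0.0025 0 0 0 1" --pt "0 0 -0.0025 0 0 0 1" --pt "0 0 -0.0025 0 0 0 1" --pt "0 0 -0.0025 0 0 0 1" --pt "0 0 0 0 0 0 1"

```text
clock: 7.9
tcp_pos: [0.4856, 0.0025, 0.0757]
tool_rot: [-0.693, 0.137, -0.138, 0.694]
contact_force: [-0.7, 3.1, 8.8]
grip_width: 0.0001
```

```bash
python3 st.py
```

```text
8.1 [ 4.8560e-01  2.6000e-03  7.5700e-02 -1.0654e+00  2.6486e+00  9.2238e+00
  6.7599e+01] [0.     0.1712 0.636  0.6066] force h,q 2.0427844885695876 1.9943005268345901 pos rel worm h,q mm -0.331124635976198 0.18306020568408662
```

>>> apply_moves --pt "0 0 -0.002 0 0 0 1" --pt "0 0 -0.002 0 0 0 1" --pt "0 0 0 0 0 0 1"

```text
clock: 8.4
tcp_pos: [0.484, -0.0015, 0.0753]
tool_rot: [-0.693, 0.137, -0.138, 0.694]
contact_force: [0.5, 1.9, 6.6]
grip_width: 0.0005
```

```bash
python3 st.py
```

```text
8.6 [ 4.84100e-01 -1.50000e-03  7.53000e-02 -4.18800e-01  1.72910e+00
  5.89040e+00  6.75896e+01] [0.     0.2698 0.6878 0.5019] force h,q 1.439037818958558 1.04606831064244 pos rel worm h,q mm -4.682025654015883 0.05717709044355311
```

>>> apply_moves --pt "0 -0.005 0 0 0 0 1" --pt "0 0 0.0145 0 0 0 1" --pt "0 0 0 0 0 0 1" --pt "0 0.004 0 0 0 0 1" --pt "0 0.0008 0 0 0 0 1" --pt "0 0 -0.0015 0 0 0 1" --pt "0 0 -0.0025 0 0 0 1" --pt "0 0 0 0 0 0 1"

```text
clock: 9.4
tcp_pos: [0.4883, 0.0095, 0.0756]
tool_rot: [-0.693, 0.137, -0.138, 0.695]
contact_force: [-1.1, 4.4, 7.9]
grip_width: 0.0002
```

>>> apply_moves --pt "0 0 -0.0025 0 0 0 1" --pt "0 0 -0.0025 0 0 0 1" --pt "0 0 -0.0025 0 0 0 1" --pt "0 0 -0.0025 0 0 0 1" --pt "0 0 0 0 0 0 1"

```text
clock: 9.9
tcp_pos: [0.4842, -0.0006, 0.0755]
tool_rot: [-0.693, 0.137, -0.138, 0.694]
contact_force: [-1.1, 2.3, 8.4]
grip_width: 0.0006
```

```bash
python3 st.py
```

```text
10.1 [ 4.84200e-01 -6.00000e-04  7.54000e-02 -1.08270e+00  2.21430e+00
  7.34730e+00  6.76022e+01] [0.     0.4845 0.4106 0.2489] force h,q 1.6346320081910575 1.8447615508577693 pos rel worm h,q mm -3.7790046640647605 0.324228782771483
```

>>> apply_moves --pt "0 -0.005 0 0 0 0 1" --pt "0 0 0.0145 0 0 0 1" --pt "0 0 0 0 0 0 1" --pt "0 0.004 0 0 0 0 1" --pt "0 0.0009 0 0 0 0 1" --pt "0 0 -0.0025 0 0 0 1" --pt "0 0 -0.0025 0 0 0 1" --pt "0 0 0 0 0 0 1"

```text
clock: 10.9
tcp_pos: [0.4879, 0.0088, 0.0757]
tool_rot: [-0.693, 0.137, -0.138, 0.694]
contact_force: [-1.5, 2.6, 7.5]
grip_width: 0.0005
```

>>> apply_moves --pt "0 0 -0.0025 0 0 0 1" --pt "0 0 -0.0025 0 0 0 1" --pt "0 0 -0.0025 0 0 0 1" --pt "0 0 0 0 0 0 1"

```text
clock: 11.3
tcp_pos: [0.4851, 0.0015, 0.0757]
tool_rot: [-0.693, 0.137, -0.138, 0.694]
contact_force: [-0.7, 2.8, 7.5]
grip_width: 0.0005
```

```bash
python3 st.py
```

```text
11.5 [ 4.85100e-01  1.50000e-03  7.57000e-02 -1.01790e+00  2.01120e+00
  8.16140e+00  6.76043e+01] [0.     0.4769 0.3556 0.5874] force h,q 1.4715320997251076 1.7074930540851003 pos rel worm h,q mm -1.5020239750998445 0.23694808868736839
```

>>> apply_moves --pt "0 -0.005 0 0 0 0 1" --pt "0 0 0.0125 0 0 0 1" --pt "0 0 0 0 0 0 1" --pt "0 0.004 0 0 0 0 1" --pt "0 0.0011 0 0 0 0 1" --pt "0 0 -0.0025 0 0 0 1" --pt "0 0 -0.0025 0 0 0 1" --pt "0 0 0 0 0 0 1"

```text
clock: 12.3
tcp_pos: [0.4881, 0.009, 0.0757]
tool_rot: [-0.693, 0.137, -0.138, 0.695]
contact_force: [-0.2, 3.5, 7.6]
grip_width: 0.0001
```

>>> apply_moves --pt "0 0 -0.0025 0 0 0 1" --pt "0 0 -0.0025 0 0 0 1" --pt "0 0 -0.0025 0 0 0 1" --pt "0 0 0 0 0 0 1"

```text
clock: 12.7
tcp_pos: [0.4857, 0.0022, 0.0757]
tool_rot: [-0.693, 0.136, -0.138, 0.695]
contact_force: [0.2, 3.4, 7.1]
grip_width: 0.0007
```

```bash
python3 st.py
```

```text
12.9 [ 4.85800e-01  2.20000e-03  7.57000e-02 -1.30000e-01  3.86350e+00
  7.49860e+00  6.76287e+01] [0.     0.4652 0.2378 0.4782] force h,q 3.5224379380354294 1.5924029684244312 pos rel worm h,q mm -0.6425615131324136 -0.1074944167863448
```

>>> apply_moves --pt "0 -0.005 0 0 0 0 1" --pt "0 0 0.0125 0 0 0 1" --pt "0 0 0 0 0 0 1" --pt "0 0.004 0 0 0 0 1" --pt "0 0.0011 0 0 0 0 1" --pt "0 0 -0.0025 0 0 0 1" --pt "0 0 -0.0025 0 0 0 1" --pt "0 0 0 0 0 0 1"

```text
clock: 13.7
tcp_pos: [0.4888, 0.0097, 0.0756]
tool_rot: [-0.692, 0.136, -0.138, 0.695]
contact_force: [0.9, 6.7, 6.7]
grip_width: 0.0003
```

>>> apply_moves --pt "0 0 -0.0025 0 0 0 1" --pt "0 0 -0.0025 0 0 0 1" --pt "0 0 -0.0025 0 0 0 1" --pt "0 0 0 0 0 0 1"

```text
clock: 14.1
tcp_pos: [0.4864, 0.0018, 0.0758]
tool_rot: [-0.693, 0.136, -0.139, 0.695]
contact_force: [0.9, 2.1, 5.9]
grip_width: 0.0008
```

```bash
python3 st.py; python3 look.py c
```

```text
14.3 [4.86400e-01 1.80000e-03 7.57000e-02 1.43350e+00 3.37000e+00 6.91580e+00
 6.76089e+01] [0.     0.3114 0.288  0.3806] force h,q 3.66194868418744 -0.04114215443073035 pos rel worm h,q mm -0.75947056057196 -0.8561566265881891
14.4 [0.4864 0.0018 0.0757] [0.75 3.19 7.32] 0.0007709256805089853
shift tool mm [ -1.3 -19.2  10.2] tool z angle 67.6 x angle -22.4 tilt [ 0.0031 -1.      0.003 ]
turn about tool y (down) deg:  0.015525194972923373 mod180 0.015525194972923373
```

View pics/side_c.png

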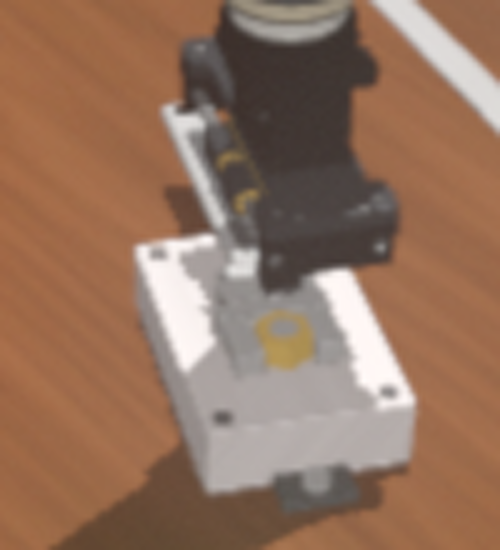

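>>> apply_moves --pt "0 -0.005 0 0 0 0 1" --pt "0 0 0.0125 0 0 0 1" --pt "0 0 0 0 0 0 1" --pt "0 0.004 0 0 0 0 1" --pt "0 0.0014 0 0 0 0 1" --pt "0 0 -0.0025 0 0 0 1" --pt "0 0 -0.0025 0 0 0 1" --pt "0 0 -0.001 0 0 0 1"

```text
clock: 15.2
tcp_pos: [0.4887, 0.0102, 0.0754]
tool_rot: [-0.692, 0.136, -0.138, 0.696]
contact_force: [0.3, 9.2, 8.8]
grip_width: 0.0004
```

```bash
python3 st.py
```

```text
15.4 [4.88700e-01 1.00000e-02 7.55000e-02 4.80500e-01 7.89150e+00 8.97460e+00
 6.76913e+01] [0.     0.4523 0.4587 0.1925] force h,q 7.4791919133631515 2.562994353185962 pos rel worm h,q mm 7.72668303851021 0.2057128736369704
```

>>> apply_moves --pt "0 0 -0.0025 0 0 0 1" --pt "0 0 -0.0025 0 0 0 1" --pt "0 0 -0.0015 0 0 0 1"

```text
clock: 15.7
tcp_pos: [0.487, 0.003, 0.0757]
tool_rot: [-0.692, 0.135, -0.139, 0.695]
contact_force: [2.6, 5.4, 8.6]
grip_width: 0.0003
```

```bash
python3 st.py
```

```text
15.9 [4.87000e-01 2.70000e-03 7.57000e-02 1.68810e+00 4.80460e+00 8.81870e+00
 6.76439e+01] [0.     0.4541 0.4768 0.1488] force h,q 5.085335561960907 0.270113955354719 pos rel worm h,q mm 0.31778348842286225 -1.017787068144036
```

>>> apply_moves --pt "0 -0.03 0 0 0 0 1" --pt "0 -0.035 0 0 0 0 1" --pt "-0.012 0 0.04 0 0 0 1" --pt "-0.012 0 0.04 0 0 0 1" --pt "-0.01 0 0.04 0 0 0 1" --pt "-0.01 0 0.036 0 0 0 1" --pt "0 0 0 0 0 0 1" --pt "0 0 0 0 0 0 1"

```text
clock: 16.7
tcp_pos: [0.5026, 0.162, 0.1386]
tool_rot: [0.694, -0.137, 0.136, -0.693]
contact_force: [0.5, -0.5, -1.1]
grip_width: 0.0007
```

```bash
python3 st.py; python3 look.py d; python3 - <<'E'
from h import *
for n in("top","side"):
    for t in("0","_d"):
        d=dict(np.load(n+t+".npz"))
        try: p,h,a,k,w,L,off=handle_line(d,NUT); print(n,t,a,k,w,L,off)
        except Exception as e: print(e)
E
```

```text
16.9 [ 5.02900e-01  1.60100e-01  1.39000e-01 -3.24400e-01  3.31000e-02
 -8.14000e-02  6.74879e+01] [2.000e-04 4.432e-01 3.302e-01 4.835e-01] force h,q -0.0930011527527236 0.31252719636045473 pos rel worm h,q mm 151.89794265808587 44.2019824950172
17.0 [0.5032 0.1604 0.1394] [ 0.36 -0.38 -0.15] 0.0007189705169123315
shift tool mm [  43.9   44.4 -142.8] tool z angle 67.5 x angle -22.5 tilt [-1.e-04 -1.e+00 -3.e-04]
turn about tool y (down) deg:  -0.12614314323900544 mod180 -0.12614314323900544
top 0 67.62406 599 [-0.01184913  0.01179838] 0.24868206342993338 0.0018281139890935758
top _d 70.018684 165 [-0.01176873  0.01157062] 0.12305553864517643 -0.0025713925075551247
side 0 67.37907 258 [-0.0121358  0.0120978] 0.24614609293275252 -0.0003369539412262562
side _d 68.00958 257 [-0.01207146  0.01210433] 0.2453363524534128 -0.0019415553756139366
```

View pics/side_d.png

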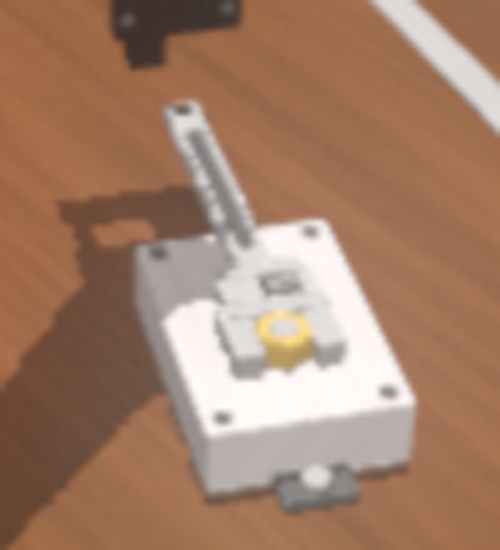

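View pics/top_d.png

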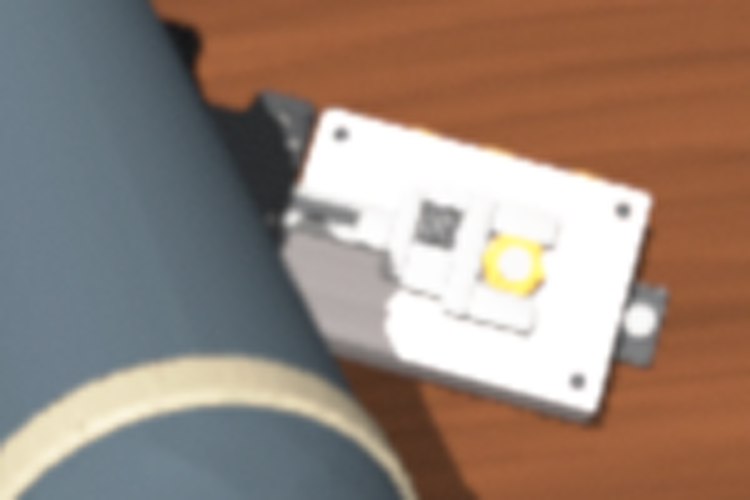

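>>> apply_moves --pt "0 0.03 0 0 0 0 1" --pt "0 0.03 0 0 0 0 1" --pt "0 0.022 0 0 0 0 1" --pt "0 0 0 0 0 0 1" --pt "0.005 0 0 0 0 0 1" --pt "0.005 0 0 0 0 0 1" --pt "0 0 0 0 0 0 1"

```text
clock: 17.7
tcp_pos: [0.5145, 0.1576, 0.0589]
tool_rot: [-0.693, 0.137, -0.139, 0.694]
contact_force: [-0.0, -0.4, 0.4]
grip_width: 0.0003
```

```bash
python3 st.py
```

```text
17.9 [ 5.13200e-01  1.57900e-01  5.83000e-02  5.20000e-03 -2.58800e-01
  1.28100e-01  6.75729e+01] [3.000e-04 1.629e-01 3.530e-01 3.603e-01] force h,q -0.23732791544055795 -0.10345572170540675 pos rel worm h,q mm 153.8113361257215 33.871440477345196
```

>>> apply_moves --pt "0.003 0.001 0 0 0 0 1" --pt "0.0015 0 0 0 0 0 1" --pt "0.0015 0 0 0 0 0 1" --pt "0 0 0 0 0 0 1"

```text
clock: 18.3
tcp_pos: [0.5172, 0.1561, 0.0563]
tool_rot: [-0.694, 0.138, -0.137, 0.694]
contact_force: [-3.3, 2.6, 2.8]
grip_width: 0.0003
```

```bash
python3 st.py
```

```text
18.5 [ 5.17300e-01  1.56000e-01  5.63000e-02 -3.15110e+00  1.89350e+00
  2.56010e+00  6.76301e+01] [0.     0.3614 0.3506 0.6028] force h,q 0.5498624117213984 3.634906574079337 pos rel worm h,q mm 153.6379414529416 29.361627415516498
```

>>> apply_moves --pt "0.004 0 0.0 0 1 0 1" --pt "0.0068 0 0.0002 0 2 0 1" --pt "0.0068 0 0.0002 0 2 0 1" --pt "0.0068 0 0.0002 0 2 0 1" --pt "0.0068 0 0.0002 0 2 0 1" --pt "0 0 0 0 0 0 1"

```text
clock: 19.1
tcp_pos: [0.548, 0.1414, 0.0565]
tool_rot: [0.681, -0.192, 0.193, -0.68]
contact_force: [-0.2, -0.1, 0.1]
grip_width: 0.0008
```

```bash
cat > arc.py <<'E'
from h import *
from rig import ctrl
import sys
d=ctrl.get_image("side"); np.savez("side_arc.npz",**d); s=ctrl.read_state()
p=s["tcp_pos"][:2]-NUT; print(s["clock"],"tcp",s["tcp_pos"].round(4),"polar r",np.hypot(*p).round(4),"ang",np.degrees(np.arctan2(p[1],p[0])).round(2),"F",s["contact_force"].round(2))
W=tool(s); print("tool z ang",np.degrees(np.arctan2(W[1,2],W[0,2])), "F tool", (W.T@s["contact_force"]).round(2))
C=cloud(d)
try: print("handle",handle_line(d,NUT)[2:])
except Exception as e: print(e)
E
python3 arc.py
```

```text
19.15 tcp [0.5475 0.1412 0.0564] polar r 0.195 ang 63.99 F [ 0.71 -0.48 -0.44]
tool z ang 58.516249407063505 F tool [ 0.86  0.44 -0.04]
handle (np.float32(63.238777), 199, array([-0.01606046,  0.02212659]), np.float64(0.19016814194404977), np.float64(-0.01383430683329818))
```

```bash
python3 look.py e
```

```text
19.25 [0.5468 0.1414 0.0564] [-0.12 -0.18  0.09] 0.000750351724492484
shift tool mm [  18.5  -38.5 -140.9] tool z angle 58.5 x angle -31.5 tilt [ 1.1e-03 -1.0e+00 -7.0e-04]
turn about tool y (down) deg:  -9.054731547375852 mod180 -9.054731547375852
```

View pics/side_e.png

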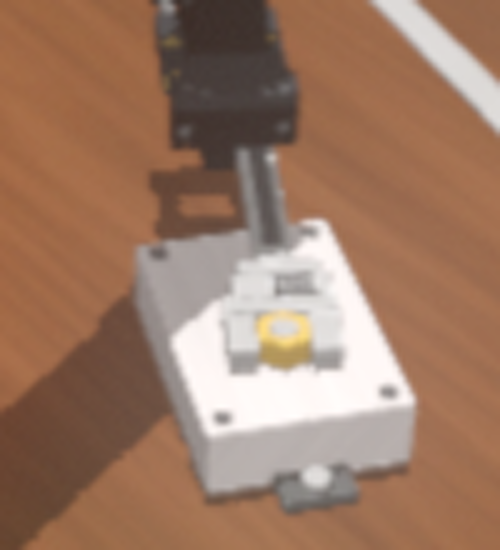

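>>> apply_moves --pt "0.0068 0 0.0004 0 2 0 1" --pt "0.0068 0 0.0004 0 2 0 1" --pt "0.0068 0 0.0004 0 2 0 1" --pt "0.0068 0 0.0004 0 2 0 1" --pt "0.0068 0 0.0004 0 2 0 1" --pt "0.0068 0 0.0004 0 2 0 1" --pt "0.0068 0 0.0004 0 2 0 1" --pt "0.0068 0 0.0004 0 2 0 1"

```text
clock: 20.05
tcp_pos: [0.5918, 0.1113, 0.0564]
tool_rot: [-0.647, 0.285, -0.285, 0.647]
contact_force: [-0.5, 1.7, -0.9]
grip_width: 0.0004
```

```bash
python3 arc.py
```

```text
20.1 tcp [0.5928 0.1102 0.0566] polar r 0.1947 ang 47.79 F [-0.8   1.98 -1.3 ]
tool z ang 42.32183789363303 F tool [-2.01  1.29  0.74]
handle (np.float32(40.364532), 231, array([-0.01285699,  0.03055187]), np.float64(0.24686563901585865), np.float64(-0.00028241336737184656))
```

Turned about 26° so far, with 2 N of lateral force and no change in radius. I'll continue to about 43°.

>>> apply_moves --pt "0.0068 0 0.0004 0 2 0 1" --pt "0.0068 0 0.0004 0 2 0 1" --pt "0.0068 0 0.0004 0 2 0 1" --pt "0.0068 0 0.0004 0 2 0 1" --pt "0.0068 0 0.0004 0 2 0 1" --pt "0.0068 0 0.0004 0 2 0 1" --pt "0.0068 0 0.0004 0 2 0 1" --pt "0.0068 0 0.0004 0 2 0 1"

```text
clock: 20.9
tcp_pos: [0.6257, 0.069, 0.0566]
tool_rot: [-0.601, 0.372, -0.373, 0.601]
contact_force: [0.7, 3.5, -0.6]
grip_width: 0.0006
```

>>> apply_moves --pt "0.0034 0 0.0002 0 1 0 1" --pt "0 0 0 0 0 0 1" --pt "0 0 0 0 0 0 1"

```text
clock: 21.2
tcp_pos: [0.6263, 0.0649, 0.0562]
tool_rot: [0.599, -0.377, 0.377, -0.598]
contact_force: [0.1, -0.1, -0.6]
grip_width: 0.0005
```

```bash
python3 arc.py; python3 look.py f
```

```text
21.25 tcp [0.6262 0.065  0.0562] polar r 0.1917 ang 31.08 F [ 0.22 -0.17  0.04]
tool z ang 25.56240518983716 F tool [ 0.25 -0.04  0.13]
handle (np.float32(25.528769), 302, array([-0.01442575,  0.02365251]), np.float64(0.24708336565628775), np.float64(-0.007992163337260223))
21.35 [0.6262 0.0654 0.0562] [-0.47  0.38  0.16] 0.00043608022922764596
shift tool mm [ -10.7  -38.6 -147. ] tool z angle 25.6 x angle -64.4 tilt [ 5.0e-04 -1.0e+00 -1.3e-03]
turn about tool y (down) deg:  -42.03400277254124 mod180 -42.03400277254124
```

View pics/side_f.png

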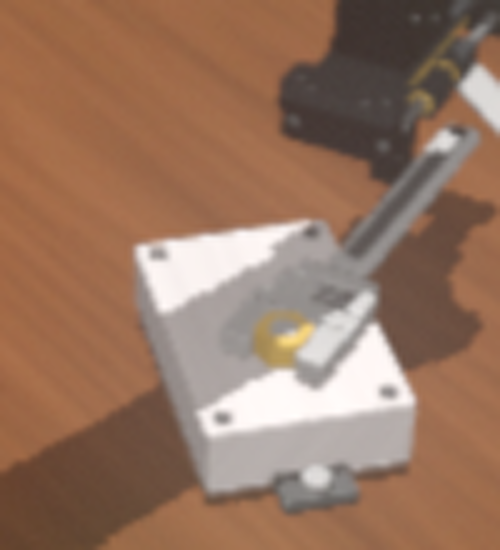

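>>> apply_moves --pt "-0.01 0 0 0 0 0 1" --pt "-0.02 0 0 0 0 0 1" --pt "-0.02 -0.02 0 0 0 0 1" --pt "0 -0.045 0 0 0 0 1" --pt "0 -0.045 0 0 0 0 1" --pt "-0.045 0 0 0 0 0 1" --pt "-0.045 0 0 0 0 0 1" --pt "0 0 0 0 0 0 1"

```text
clock: 22.15
tcp_pos: [0.5623, 0.2013, 0.1663]
tool_rot: [-0.6, 0.375, -0.371, 0.601]
contact_force: [-0.3, 0.6, -0.4]
grip_width: 0.0006
```

```bash
python3 arc.py; python3 look.py g;  python3 - <<'E'
from h import *
for n in("top","side"):
    d=dict(np.load(n+"_g.npz"))
    for N in (NUT,):
        p,h,a,k,w,L,off=handle_line(d,N); print(n,a,k,w,L,off)
E
```

```text
22.2 tcp [0.5639 0.1974 0.1662] polar r 0.2528 ang 66.24 F [-0.56 -0.28  0.4 ]
tool z ang 26.064885184605192 F tool [ 0.   -0.4  -0.63]
handle (np.float32(24.606083), 276, array([-0.01246571,  0.01248639]), np.float64(0.24726667619166126), np.float64(-0.006986993764012086))
22.3 [0.5659 0.1926 0.1664] [-0.37 -0.66  0.93] 0.00042031131863689864
shift tool mm [ 129.8   71.5 -147.6] tool z angle 25.7 x angle -64.3 tilt [ 5.e-04 -1.e+00 -4.e-04]
turn about tool y (down) deg:  -41.94978113809122 mod180 -41.94978113809122
top 24.447357 547 [-0.01164758  0.01170607] 0.24668711876602173 0.0008482443324755153
side 24.782934 279 [-0.01241672  0.01254881] 0.24723649961545627 -0.007544390575062345
```

View pics/side_g.png

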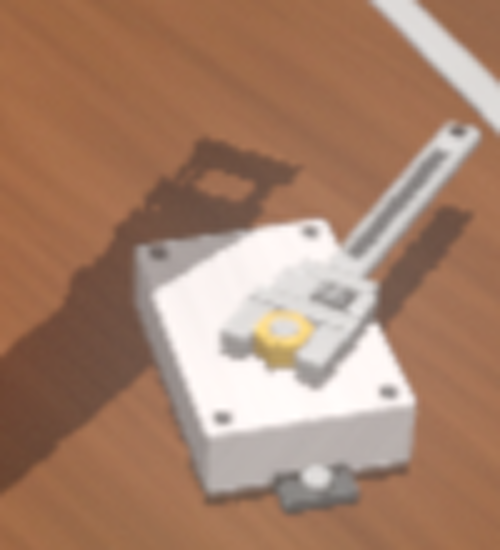

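View pics/top_g.png

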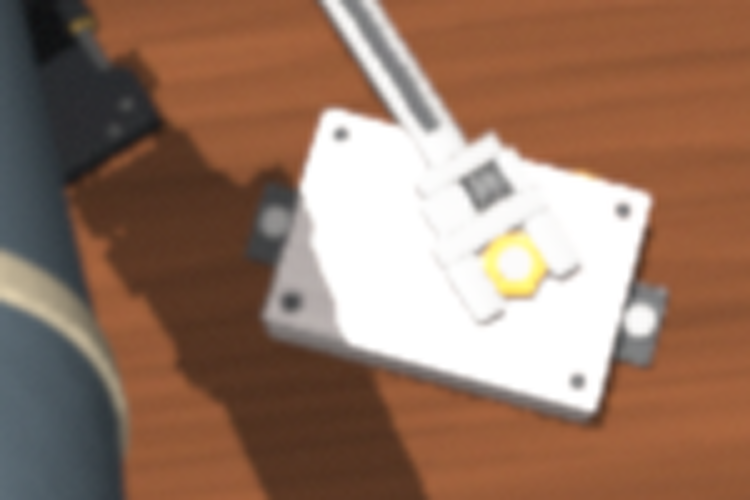

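```bash
python3 st.py; python3 - <<'E'
from rig import ctrl
print(ctrl.finish_job())
E
```

```text
22.5 [ 0.5666  0.1911  0.1664  0.5676  0.0381  0.223  25.4776] [0.     0.3233 0.5894 0.4065] force h,q 0.2515007495732415 -0.5102862504685799 pos rel worm h,q mm 204.84909144735693 -2.883405677082768
the job is handed in; nothing more can be done
None
```

The jaw is closed snug on the nut and the nut is turned about 43° clockwise. I handed the job in at 22.5 s of the 72 s limit; no verdict was reported.

**Closing the jaw:** I rolled the worm with closed fingertips in seven strokes, pressing with roughly 5 to 9 N at each reading, well under the 30 N limit. On the last two strokes the dragging force rose from about 2 N to about 7 N and the fingertip skidded, so the worm had locked. Both views then showed the jaws against the nut, with the handle still within half a degree of its first angle.

**Turning the nut:** I pushed the side of the handle with the closed fingers along an arc about the nut, reading 2 to 4 N of force. Then I backed off and raised the arm clear.

**Last checks:**
- **Angle:** the handle went from 68.0° to 24.6°, a turn of about 43.4°. The two cameras agreed to within 0.4° at the end. I took the nut's turn from the handle angle and did not measure the nut itself.
- **Seat:** the wrench lies flat around the nut with the jaws hugging it, its handle end about 247 mm from the nut axis, as before.
- **Let go:** the contact force read about zero and the arm is well away from the wrench. I kept the arm away from the fitting, tray and pliers, but did not measure them again at the end.

**What disagreed:** the two cameras placed the nut about 5 mm apart in y, so I used their average. For the worm I settled it by touch: contact came at 64.8 mm, against 64.5 mm expected. With that averaged nut position, the side camera's handle line missed the nut by 7 mm, against 1 mm in the top camera. I put that down to the same camera error.

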